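# Clip the lid of the food box shut and close its vent

### The arm

A 7-joint arm with a two-finger parallel gripper is mounted at the origin on a cart in front of the work surface, level with it; the furniture and walls round the work are solid. World frame = base frame: x ahead of the robot, y to its left, z up, the work surface at z = 0. Lengths are in m, angles in rad, forces in N, time in s.
With the tool pointing down it reaches from about 0.425 to 0.875 m from the base axis. Payload 4.7 kg.
Tool frame: the origin (TCP) lies midway between the tips of the shut fingers; the grasp point (between the pads) lies 19 mm behind it; x points along the fingers, z is the direction in which the jaws open and shut, and the axes are right-handed (so a half turn about x gives the same grasp; the last joint's range is limited). The gripper opens to 87 mm and grips with 3 to 60 N. Pads are 19 mm wide; open, the fingers measure 117 mm over their backs; the gripper's body (75 mm by 190 mm) begins 51 mm behind the grasp point.
Start: joints at [-1.091, 0.321, -0.07, 1.45, 0.023, 1.371, -0.057], TCP at [0.292, 0.581, 0.223] pointing down, gripper open.
Joint ranges: [-2.86, 2.86], [-0.3, 2.09], [-1.38, 1.24], [0.06, 2.45], [-1.56, 4.7], [0.09, 2.05], [-2.69, 2.69]. Speed limits (rad/s): [2.57, 2.57, 3.14, 3.14, 3.14, 3.14, 3.14].

### API

Orientations are given as a rotation vector (axis times angle).
In Python, from bench import ctrl gives the robot as it stands.
- The arm moves only by the shell command python3 -m pendant 'ROWS' [OPENING] [FORCE]. ROWS is JSON, a list of rows, each an object with "travel": the shift along the tool's x, y, z in m, a list of three; "twist": the turn about the tool's x in rad. In form: [{"travel": [x, y, z], "twist": twist}, ...]. A call has 1 to 10 rows; each row is the pose to reach, as a shift and turn from the pose measured when the call began, along the tool's axes at that moment; what a row does not reach only later rows make up. A row lasts 1/8 s, in which the tool goes at most 62.5 mm and 10.7 degrees, less where a joint would pass 70% of its speed; a pose out of reach is approached as far as the arm can. A call with a gripper value outside its range is refused whole. OPENING is the opening, from -1 (shut) to 1 (fully open), so that 0 is half open, set as the call begins (- or left out, the last holds). The fingers move at their own pace and stop on an object; FORCE is the grip in N (left out, the last holds). Time passes only in rows, so rows that repeat a pose let the fingers close. It gives the time, the measured TCP pose, the force and the opening at its end, in the units of the state.
- ctrl.get_state(): the state, without advancing time (a new reading comes with each control period).
- ctrl.get_image(name): name is "scene" or "top"; returns the picture (420x560x3 uint8, red, green, blue); there is no depth.
- ctrl.camera_model(name): a dict with "K" (3x3 intrinsics, pixels), "rvec" (rotation vector, rad) and "tvec" (3), from world to camera coordinates, as OpenCV has them. Camera axes: x right, y down, z forward; pixel columns grow to the right and rows downward; lengths in m; the calibration is good to about 2 mm. A picture is of the moment at which its call begins. camera_model takes no time and is no camera call.
- ctrl.close_job(): hands the job in, once; it reports no verdict.
The state is a dict: "time": time; "joint_positions": joint angles; "qd": joint speeds; "joint_torque": joint torques, N m; "position": TCP position; "tool_rot": TCP orientation; "ft_force": force on the tool from outside, world axes, zero at the start; "torque": the same for the moment, N m; "grip_width": opening from 0.0 (shut) to 1.0 (fully open).
Only numpy, scipy, OpenCV 4.12 (cv2) and the standard library are available. Lean on these libraries where they do the work, as an engineer would, in place of code of your own. Each camera call takes 0.05 s, during which the arm holds its last target.

### The job

The lid of the clear food box is only laid on: three of its four corners have sprung up and the little vent flap in its middle stands open. With the fingertips press each raised corner down until it clicks home, keeping the vent flap up meanwhile so that the trapped air can escape, and only then press the vent flap down until it snaps shut. Only press: do not pick up, tip or push away the box, and leave the other things on the worktop alone.

Things in the scene. Friction and masses are not known exactly. Their poses are not given: they have to be found in the camera images.
- food_box: Clear plastic food box 161 x 111 mm (x by y) and 66 mm high, standing loose on the worktop (about 1 kg with what is in it), with a pale blue-grey press-on lid 166 x 116 mm. Origin: centre of the underside; z up. The lid's flat middle is 68 mm above the worktop, the top of its rim, when clipped, 70.5 mm. Each corner of the lid bends up about a straight diagonal fold that cuts off 54 mm of both sides. Any yaw.
- corner_a (a joint): Angle of the lid corner at the box's +x, +y side, rad: 0 = clipped home (level with the lid); raised corners rest at about 0.3 to 0.37 (tip about 10 mm up). Pressing at its press point meets up to about 10 N; let go above about 0.16 it springs up again, below about 0.1 it snaps to 0 by itself and stays.
- corner_b (a joint): The same for the corner at the box's -x, +y side.
- corner_c (a joint): The same for the corner at the box's -x, -y side, which is already clipped at the start.
- corner_d (a joint): The same for the corner at the box's +x, -y side.
- corner_a_press (a point): Point to press on corner a: level with the top of its rim, 7.5 mm in from the corner's rounded outer edge, about 24 mm from the fold. It moves with the corner. With the corner home it lies at box x = +73, y = +48 mm, 70.5 mm above the worktop.
- corner_b_press (a point): The same for corner b; home at box x = -73, y = +48 mm.
- corner_c_press (a point): The same for corner c; home at box x = -73, y = -48 mm.
- corner_d_press (a point): The same for corner d; home at box x = +73, y = -48 mm.
- vent_flap (a joint): Angle of the vent flap, rad: 0 = shut, lying flat on the lid; it starts open at about 0.7 to 0.9. The flap is a pale blue-grey tongue 16 mm wide and 42 mm long in the middle of the lid with a round plug beneath; its hinge line runs along the box's y at box x = +16 mm and the free end points to the box's -x. Pressing at its press point meets up to about 6 N; let go above about 0.16 it springs open again, below about 0.1 it snaps to 0 by itself.
- vent_flap_press (a point): Point to press on the vent flap: top face, on its midline, 30 mm from the hinge (12 mm from the free end). Shut, it lies at box x = -14, y = 0 mm, 71.6 mm above the worktop.
- mug: White mug, 86 x 119 x 101 mm, bystander behind the box. Origin at its underside.
- honey: Glass honey jar with grey lid, 71 mm wide, 110 mm high, bystander behind the box. Origin at its underside.
- salt: Glass salt shaker, 44 mm wide, 90 mm high, bystander behind the box. Origin at its underside.
- spoon: Steel table spoon, 199 x 40 x 18 mm, lying on the worktop between the robot and the box, bystander. Origin at its underside.

How it is judged:
On the way, in this order (a step that is already met when the one before it is completed fails the run):
1. all four lid corners are clipped home while the vent flap still stands open (value of joint each of corner_a, corner_b, corner_c, corner_d below 0.035 rad and value of joint vent_flap above 0.4 rad), for 0.2 s.
2. the vent flap is pressed shut (value of joint vent_flap below 0.05 rad), for 0.2 s.
At the end, for the whole second after the job is handed in: All four lid corners are home (within 0.035 rad, about 1 mm at the tip) and the vent flap is shut (within 0.05 rad); the box stands flat and still on the worktop within 50 mm of where it stood, and mug, jar, shaker and spoon lie within 20 mm of where they were (value of joint each of corner_a, corner_b, corner_c, corner_d below 0.035 rad and value of joint vent_flap below 0.05 rad and height (world z) of food_box below 0.006 m and angle between food_box's own z axis and vertical below 0.05 rad and distance of food_box from where it was at the start of the episode below 0.05 m and linear speed of food_box below 0.02 m/s and distance of each of mug, honey, salt, spoon from where it was at the start of the episode below 0.02 m); the robot touches nothing.
It fails at once if the box is lifted or tipped (height (world z) of food_box above 0.015 m or angle between food_box's own z axis and vertical above 0.15 rad).
It fails at once if the box is pushed away (more than 50 mm) (distance of food_box from where it was at the start of the episode above 0.05 m).
It fails at once if a bystander is disturbed (moved more than 20 mm) (distance of any of mug, honey, salt, spoon from where it was at the start of the episode above 0.02 m).
It also fails if it takes over 58 s, if anything falls off the work surface, if the arm or the gripper's body presses on something with over 40 N, if the wrist force passes 120 N, or if a joint passes its speed limit or range.

## Working session

There is one attempt and no reset: what is moved stays moved. The work goes in short steps, Python scripts to look and compute and a shell command to move; the robot and the scene stay as the last step left them, time stands still between calls to the robot, and variables do not carry over. Pictures are saved under pics/ and viewed, and the job is handed in when it is done.

```bash
mkdir -p pics; ls; python3 - <<'E'
from bench import ctrl
import cv2,numpy as np
s=ctrl.get_state()
for k,v in s.items(): print(k,np.round(v,4))
for n in("scene","top"):
    im=ctrl.get_image(n); cv2.imwrite(f"pics/{n}0.png",im[:,:,::-1])
    m=ctrl.camera_model(n); print(n,{k:np.round(v,4).tolist() for k,v in m.items()})
E
```

```text
pics
time 0.0
joint_positions [-1.0909  0.3218 -0.0701  1.4517  0.0226  1.3708 -0.0569]
qd [ 0.0009 -0.0008  0.      0.0005 -0.0004  0.0003  0.0012]
joint_torque [ 3.00000e-04 -4.91286e+01 -4.03800e-01 -3.12531e+01 -6.39000e-02
  4.37000e-02  2.00000e-04]
position [0.2917 0.5802 0.2215]
tool_rot [-0.8607  1.3959  0.8589]
ft_force [ 0.6874  0.1243 -0.0366]
torque [ 0.0181 -0.0289 -0.0389]
grip_width 0.9997
scene {'K': [[400.3417, 0.0, 282.9208], [0.0, 400.3417, 208.9049], [0.0, 0.0, 1.0]], 'rvec': [1.8603, -1.0902, 0.6061], 'tvec': [-0.4673, 0.2128, 0.6889]}
top {'K': [[427.6365, 0.0, 275.3689], [0.0, 427.6365, 211.4605], [0.0, 0.0, 1.0]], 'rvec': [2.1408, -2.1107, 0.154], 'tvec': [-0.2396, 0.4864, 0.8625]}
```

View pics/scene0.png

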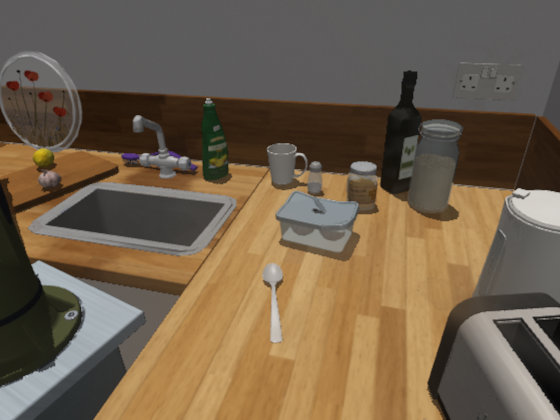

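View pics/top0.png

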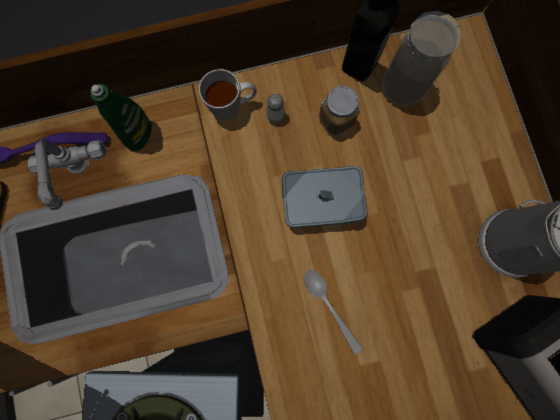

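The scene view shows the box at about (318,222) and the spoon in front of it. In the top view the lid spans about (283..366, 167..226), with the vent at (326,195). I'll zoom in on both.

```bash
cat > h.py <<'E'
import numpy as np,cv2
from bench import ctrl
def cam(n):
    m=ctrl.camera_model(n); return np.array(m["K"],float),np.array(m["rvec"],float).reshape(3),np.array(m["tvec"],float).reshape(3)
def onplane(n,uv,z):
    K,r,t=cam(n);R=cv2.Rodrigues(r)[0];c=-R.T@t
    uv=np.atleast_2d(uv).astype(float)
    d=(R.T@np.linalg.inv(K)@np.c_[uv,np.ones(len(uv))].T).T
    return c+d*((z-c[2])/d[:,2])[:,None]
def proj(n,P):
    K,r,t=cam(n); return cv2.projectPoints(np.atleast_2d(np.array(P,float)),r,t,K,None)[0][:,0]
E
python3 - <<'E'
import cv2
a=cv2.imread("pics/top0.png")[155:245,270:380]; cv2.imwrite("pics/topz.png",cv2.resize(a,None,fx=6.5,fy=6.5,interpolation=cv2.INTER_CUBIC))
a=cv2.imread("pics/scene0.png")[185:260,265:370]; cv2.imwrite("pics/scenez.png",cv2.resize(a,None,fx=7,fy=7,interpolation=cv2.INTER_CUBIC))
E
```

```text
(no output)
```

View pics/topz.png

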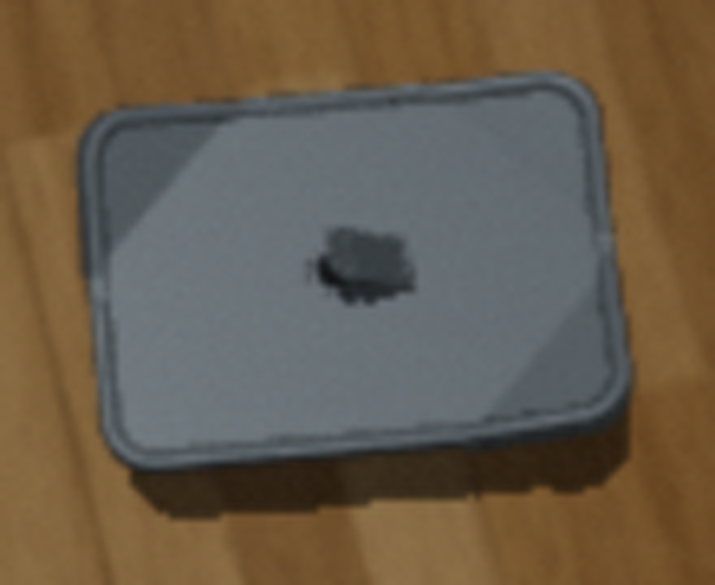

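View pics/scenez.png

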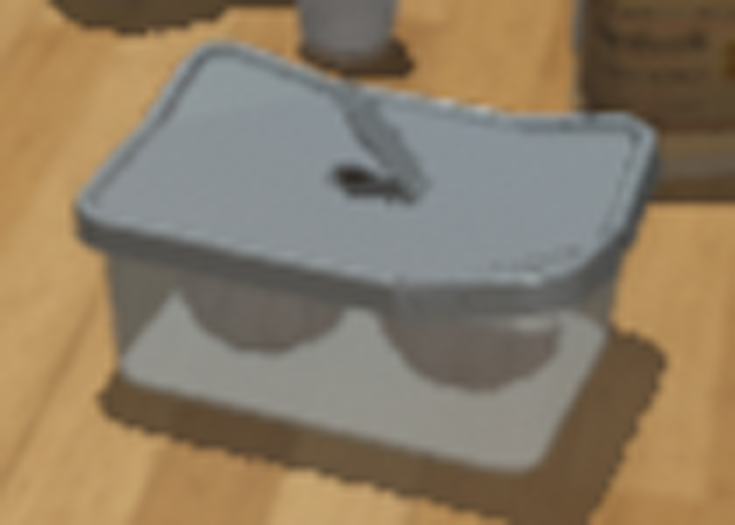

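```bash
python3 - <<'E'
from h import *
im=cv2.imread("pics/top0.png").astype(int)
b,g,r=im[...,0],im[...,1],im[...,2]
m=((b-r)>-3).astype(np.uint8); m[:155]=0;m[245:]=0;m[:,:270]=0;m[:,380:]=0
n,l,st,ce=cv2.connectedComponentsWithStats(m); i=1+np.argmax(st[1:,4]); m=(l==i).astype(np.uint8)
print(st[i])
c=max(cv2.findContours(m,cv2.RETR_EXTERNAL,cv2.CHAIN_APPROX_NONE)[0],key=len)[:,0]
P=onplane("top",c,0.069)[:,:2]
rc=cv2.minAreaRect((P*1000).astype(np.float32));print(rc)
h=lambda u:onplane("top",(np.array(u)+.5)/6.5-.5+[270,155],0.0700)[:,:2]
L,R,T,B=h([(93,290),(610,240),(345,92),(372,455)])
print("mids",L,R,T,B,(L+R)/2,(T+B)/2,np.linalg.norm(R-L),np.linalg.norm(T-B))
# corner C rounded edge lines
e=h([(140,467),(380,450)]);d=e[1]-e[0];print("bottom yaw",np.degrees(np.arctan2(d[1],d[0])))
d=R-L;print("LR yaw",np.degrees(np.arctan2(d[1],d[0])));d=T-B;print("TB yaw",np.degrees(np.arctan2(d[1],d[0]))-90)
q=ctrl.get_state();Rt=cv2.Rodrigues(np.array(q["tool_rot"]))[0];print(Rt.round(3))
vis=cv2.resize((m*255)[155:245,270:380],None,fx=6,fy=6,interpolation=0);cv2.imwrite("pics/mask.png",vis)
E
```

```text
[ 282  166   85   62 4453]
((516.840576171875, -331.2187805175781), (116.97916412353516, 165.01419067382812), 5.773530960083008)
mids [ 0.50998728 -0.25037082] [ 0.52788703 -0.41217792] [ 0.57484875 -0.32940187] [ 0.45892615 -0.33747332] [ 0.51893716 -0.33127437] [ 0.51688745 -0.33343759] 0.1627941665717524 0.11620325779872022
bottom yaw -85.1580215743398
LR yaw -83.68738028767352
TB yaw -86.01704095732597
[[-0.001 -0.893  0.449]
 [-0.002  0.449  0.893]
 [-1.    -0.    -0.002]]
```

View pics/mask.png

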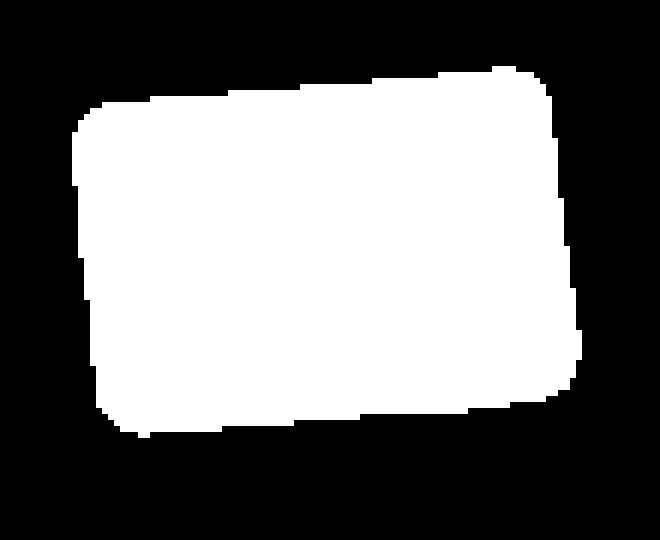

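```bash
python3 - <<'E'
from h import *
for nm,u,z in [("tap base",(75,160),0),("tap spout",(45,150),.12),("soap",(135,140),0),("mug",(222,95),.1),("salt",(276,105),.09),("honey",(342,100),.11),("bottle base",(357,72),0),("bigjar base",(405,95),0),("spoon",(316,284),.01),("sink corners",(20,330),0),("",(205,185),0),("kettle2",(505,265),0),("toaster",(480,330),.15)]:
    print(nm,onplane("top",u,z).round(3))
print("tap top scene",onplane("scene",(150,120),.2))
for z in(.15,.2,.25): print(z,onplane("scene",(140,120),z),onplane("top",(95,150),z))
C=np.array([.518,-.332]);a=np.radians(-84.8);M=np.array([[np.cos(a),-np.sin(a)],[np.sin(a),np.cos(a)]])
pts={"hinge":(16,0,69),"flaptip":(16-42*.7,0,69+42*.717),"A":(83,58,80),"B":(-83,58,80),"C":(-83,-58,70),"D":(83,-58,80),"base--":(-80,-55,0),"base+-":(80,-55,0)}
for k,p in pts.items():
    w=np.r_[C+M@np.array(p[:2])/1000,p[2]/1000]
    t=proj("top",w)[0];s=proj("scene",w)[0]
    print(k,w.round(3),"topz",((t-[270,155]+.5)*6.5).round(),"scenez",((s-[265,185]+.5)*7).round())
E
```

```text
tap base [[0.608 0.223 0.   ]]
tap spout [[0.594 0.224 0.12 ]]
soap [[0.657 0.09  0.   ]]
mug [[ 0.721 -0.12   0.1  ]]
salt [[ 0.704 -0.232  0.09 ]]
honey [[ 0.707 -0.365  0.11 ]]
bottle base [[ 0.825 -0.416  0.   ]]
bigjar base [[ 0.77  -0.524  0.   ]]
spoon [[ 0.34 -0.32  0.01]]
sink corners [[0.234 0.306 0.   ]]
 [[ 0.554 -0.074  0.   ]]
kettle2 [[ 0.387 -0.723  0.   ]]
toaster [[ 0.266 -0.595  0.15 ]]
tap top scene [[0.53139417 0.16702502 0.2       ]]
0.15 [[0.62921355 0.3231522  0.15      ]] [[0.58525477 0.10969214 0.15      ]]
0.2 [[0.51927146 0.19118111 0.2       ]] [[0.56956804 0.08637195 0.2       ]]
0.25 [[0.40932937 0.05921003 0.25      ]] [[0.55388131 0.06305175 0.25      ]]
hinge [ 0.519 -0.348  0.069] topz [405. 265.] scenez [418. 188.]
flaptip [ 0.517 -0.319  0.099] topz [319. 253.] scenez [333.  87.]
A [ 0.583 -0.409  0.08 ] topz [604.  61.] scenez [676. 115.]
B [ 0.568 -0.244  0.08 ] topz [ 76. 102.] scenez [203.  25.]
C [ 0.453 -0.255  0.07 ] topz [105. 472.] scenez [ 57. 209.]
D [ 0.468 -0.42   0.08 ] topz [645. 426.] scenez [570. 294.]
base-- [ 0.456 -0.257  0.   ] topz [112. 489.] scenez [ 76. 390.]
base+- [ 0.47  -0.417  0.   ] topz [589. 452.] scenez [548. 507.]
```

The box centre is about (0.518, -0.332) with a yaw of about -84.8 deg. The reprojected hinge and corners agree in both views to about 1–2 px. Next I lift the tool and swing it over, with the fingers shut.

```bash
python3 -m pendant '[{"travel":[-0.06,0,0],"twist":0},{"travel":[-0.1,-0.03,-0.03],"twist":0.1},{"travel":[-0.11,-0.07,-0.06],"twist":0.2},{"travel":[-0.11,-0.11,-0.1],"twist":0.3},{"travel":[-0.11,-0.15,-0.14],"twist":0.4},{"travel":[-0.11,-0.19,-0.18],"twist":0.5},{"travel":[-0.11,-0.22,-0.22],"twist":0.6},{"travel":[-0.11,-0.26,-0.25],"twist":0.7},{"travel":[-0.11,-0.29,-0.29],"twist":0.8},{"travel":[-0.11,-0.33,-0.33],"twist":0.9}]' -1 20
```

```text
time: 1.35
position: [0.4382, 0.1362, 0.3319]
tool_rot: [-0.16, 1.566, 0.159]
ft_force: [1.4, -0.6, 0.4]
grip_width: 0.021
```

```bash
cat >> h.py <<'E'
C=np.array([.518,-.332]);YAW=np.radians(-84.8)
def W(x,y,z): 
    c,s=np.cos(YAW),np.sin(YAW); return np.r_[C+np.array([[c,-s],[s,c]])@np.array([x,y])/1000,z/1000]
def go(*pts):
    s=ctrl.get_state();R=cv2.Rodrigues(np.array(s["tool_rot"]))[0];p=np.array(s["position"])
    za=np.degrees(np.arctan2(R[1,2],R[0,2])); print("pos",p.round(4),"toolz yaw",za.round(2),"twist needed",np.radians(za-5.2).round(3),"F",np.round(s["ft_force"],1))
    for q in pts: print(np.round(q,4),"travel",(R.T@(np.array(q)-p)).round(4))
E
python3 -c "
from h import *
go(W(-73,48,230),W(-73,48,130))"
```

```text
pos [0.4382 0.1362 0.3319] toolz yaw 11.64 twist needed 0.112 F [ 1.4 -0.6  0.4]
[ 0.5592 -0.255   0.23  ] travel [ 0.1023 -0.4074  0.0397]
[ 0.5592 -0.255   0.13  ] travel [ 0.2023 -0.4072  0.0398]
```

```bash
python3 -m pendant '[{"travel":[0,-0.05,0.005],"twist":0.03},{"travel":[0,-0.1,0.01],"twist":0.06},{"travel":[0,-0.15,0.015],"twist":0.112},{"travel":[0.02,-0.2,0.02],"twist":0.112},{"travel":[0.04,-0.25,0.025],"twist":0.112},{"travel":[0.06,-0.3,0.03],"twist":0.112},{"travel":[0.09,-0.35,0.035],"twist":0.112},{"travel":[0.12,-0.39,0.04],"twist":0.112},{"travel":[0.16,-0.407,0.04],"twist":0.112},{"travel":[0.19,-0.407,0.04],"twist":0.112}]'; python3 - <<'E'
from h import *
for n in("scene","top"):
    cv2.imwrite(f"pics/{n}1.png",ctrl.get_image(n)[:,:,::-1])
go(W(-73,48,95))
E
```

```text
time: 2.6
position: [0.5579, -0.2567, 0.1399]
tool_rot: [-0.071, 1.574, 0.067]
ft_force: [-0.0, 0.9, -0.3]
grip_width: 0.003
pos [ 0.5566 -0.2537  0.1381] toolz yaw 5.17 twist needed -0.001 F [-0.   0.5 -0.1]
[ 0.5592 -0.255   0.095 ] travel [ 0.0431 -0.0015  0.0029]
```

View pics/scene1.png

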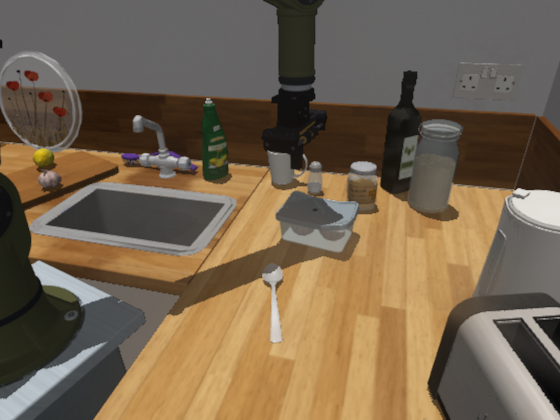

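View pics/top1.png

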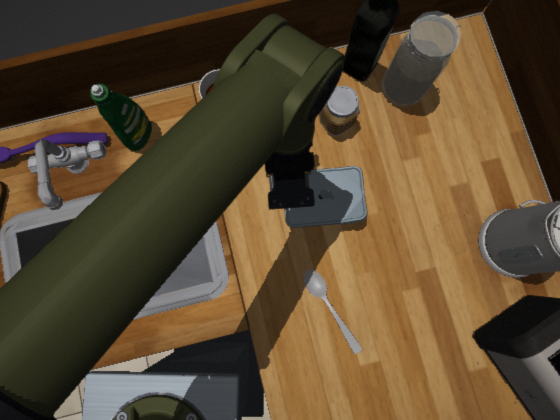

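The gripper is above corner B. In the top view it covers the lid's left end at about (292,185), and nothing else is near it. I press down in steps.

```bash
python3 -m pendant '[{"travel":[0.03,-0.001,0.003],"twist":0},{"travel":[0.046,-0.001,0.003],"twist":0},{"travel":[0.052,-0.001,0.003],"twist":0},{"travel":[0.056,-0.001,0.003],"twist":0},{"travel":[0.06,-0.001,0.003],"twist":0},{"travel":[0.062,-0.001,0.003],"twist":0},{"travel":[0.064,-0.001,0.003],"twist":0},{"travel":[0.064,-0.001,0.003],"twist":0}]'; python3 -c "
from h import *
go(W(-73,48,70.5))"
```

```text
time: 3.7
position: [0.5602, -0.2539, 0.0749]
tool_rot: [-0.07, 1.576, 0.072]
ft_force: [1.0, 1.3, 2.9]
grip_width: 0.008
pos [ 0.5602 -0.2539  0.0749] toolz yaw 5.21 twist needed 0.0 F [1.  1.3 2.9]
[ 0.5592 -0.255   0.0705] travel [ 0.0044 -0.0009 -0.0011]
```

```bash
python3 -m pendant '[{"travel":[0.002,0,0],"twist":0},{"travel":[0.004,0,0],"twist":0},{"travel":[0.0055,0,0],"twist":0},{"travel":[0.0055,0,0],"twist":0},{"travel":[0.0055,0,0],"twist":0}]'; python3 -c "
from h import *
go(W(-73,48,70.5))"
```

```text
time: 4.32
position: [0.5598, -0.2544, 0.0705]
tool_rot: [-0.07, 1.576, 0.072]
ft_force: [-2.5, 2.3, 9.0]
grip_width: 0.001
pos [ 0.5598 -0.2544  0.0705] toolz yaw 5.18 twist needed -0.0 F [-2.5  2.3  9. ]
[ 0.5592 -0.255   0.0705] travel [-0.     -0.0005 -0.0007]
```

B bottomed out at z = 70.5 mm with 9 N. Next is corner A.

```bash
python3 -c "
from h import *
go(W(73,48,100),W(73,48,76),W(73,48,70.5))"
```

```text
pos [ 0.5598 -0.2544  0.0705] toolz yaw 5.18 twist needed -0.0 F [-2.5  2.3  9. ]
[ 0.5724 -0.4003  0.1   ] travel [-0.0298 -0.1465 -0.0009]
[ 0.5724 -0.4003  0.076 ] travel [-0.0058 -0.1465 -0.0007]
[ 0.5724 -0.4003  0.0705] travel [-0.0003 -0.1465 -0.0007]
```

```bash
python3 -m pendant '[{"travel":[-0.04,0,0],"twist":0},{"travel":[-0.05,-0.03,0],"twist":0},{"travel":[-0.05,-0.08,0],"twist":0},{"travel":[-0.05,-0.125,0],"twist":0},{"travel":[-0.05,-0.146,-0.001],"twist":0},{"travel":[-0.05,-0.146,-0.001],"twist":0},{"travel":[-0.03,-0.146,-0.001],"twist":0},{"travel":[-0.03,-0.146,-0.001],"twist":0}]'; python3 - <<'E'
from h import *
im=ctrl.get_image("scene")[:,:,::-1][100:260,230:400]
cv2.imwrite("pics/s2.png",cv2.resize(im,None,fx=3.7,fy=3.7,interpolation=cv2.INTER_CUBIC))
go(W(73,48,100),W(73,48,76),W(73,48,70.5))
E
```

```text
time: 5.32
position: [0.5715, -0.3968, 0.0971]
tool_rot: [-0.068, 1.58, 0.077]
ft_force: [0.3, -0.5, -0.7]
grip_width: 0.007
pos [ 0.572  -0.3974  0.0983] toolz yaw 5.3 twist needed 0.002 F [ 0.5 -0.1 -0.6]
[ 0.5724 -0.4003  0.1   ] travel [-0.0017 -0.0029  0.0001]
[ 0.5724 -0.4003  0.076 ] travel [ 0.0223 -0.0031  0.0003]
[ 0.5724 -0.4003  0.0705] travel [ 0.0278 -0.0031  0.0004]
```

View pics/s2.png

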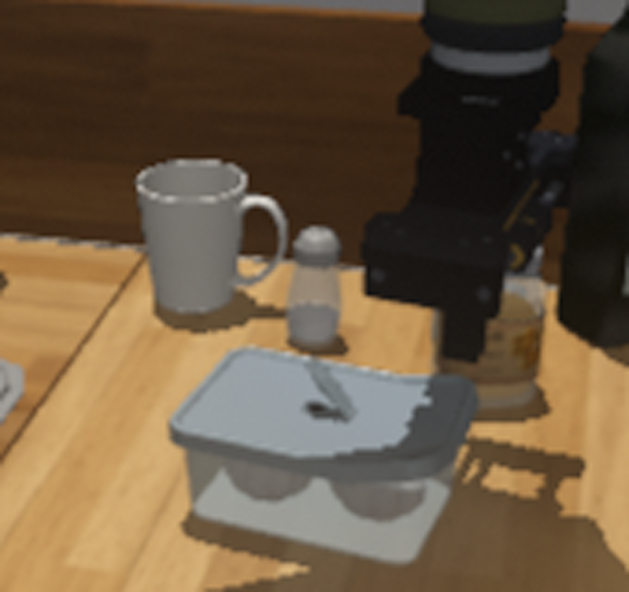

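In this picture corner B, at crop (240,352), lies level and the flap still stands open. The fingertip at (463,355) hovers over corner A. I press A.

```bash
python3 -m pendant '[{"travel":[0.008,-0.003,0],"twist":0},{"travel":[0.014,-0.003,0],"twist":0},{"travel":[0.018,-0.003,0],"twist":0},{"travel":[0.021,-0.003,0],"twist":0},{"travel":[0.024,-0.003,0],"twist":0},{"travel":[0.026,-0.003,0],"twist":0},{"travel":[0.028,-0.003,0],"twist":0},{"travel":[0.029,-0.003,0],"twist":0},{"travel":[0.029,-0.003,0],"twist":0}]'; python3 -c "
from h import *
go(W(73,48,70.5),W(73,-48,100),W(73,-48,70.5))"
```

```text
time: 6.5
position: [0.572, -0.4003, 0.0706]
tool_rot: [-0.069, 1.578, 0.076]
ft_force: [-1.5, 1.6, 7.4]
grip_width: 0.002
pos [ 0.572  -0.4003  0.0706] toolz yaw 5.29 twist needed 0.002 F [-1.5  1.6  7.4]
[ 0.5724 -0.4003  0.0705] travel [ 0.     -0.0001  0.0005]
[ 0.4768 -0.409   0.1   ] travel [-0.0286  0.0002 -0.0958]
[ 0.4768 -0.409   0.0705] travel [ 0.0009  0.0001 -0.0955]
```

A bottomed out the same way. Next is D.

```bash
python3 -m pendant '[{"travel":[-0.04,0,0],"twist":0},{"travel":[-0.05,0,-0.03],"twist":0},{"travel":[-0.05,0,-0.07],"twist":0},{"travel":[-0.05,0,-0.096],"twist":0},{"travel":[-0.05,0,-0.096],"twist":0},{"travel":[-0.03,0,-0.096],"twist":0},{"travel":[-0.026,0,-0.096],"twist":0}]'; python3 - <<'E'
from h import *
im=ctrl.get_image("scene")[:,:,::-1][100:260,230:400]
cv2.imwrite("pics/s3.png",cv2.resize(im,None,fx=3.7,fy=3.7,interpolation=cv2.INTER_CUBIC))
go(W(73,-48,76),W(73,-48,70.5))
E
```

```text
time: 7.38
position: [0.4768, -0.4073, 0.0945]
tool_rot: [-0.068, 1.581, 0.08]
ft_force: [-0.6, 1.0, -0.5]
grip_width: 0.004
pos [ 0.4766 -0.4077  0.0947] toolz yaw 5.39 twist needed 0.003 F [-0.6  0.8  0.5]
[ 0.4768 -0.409   0.076 ] travel [ 0.0186 -0.0015  0.0003]
[ 0.4768 -0.409   0.0705] travel [ 0.0241 -0.0016  0.0003]
```

View pics/s3.png

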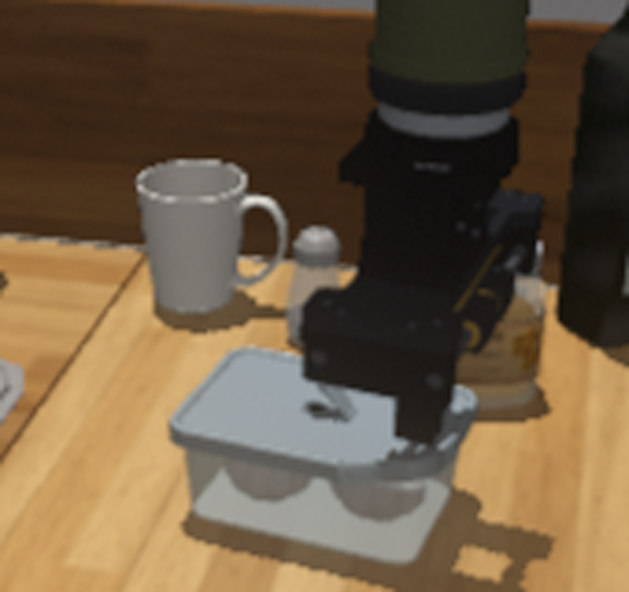

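The fingertip at crop (415,437) is over corner D. The flap at (330,405) is still up, and the body passes well above it.

```bash
python3 -m pendant '[{"travel":[0.006,-0.002,0],"twist":0},{"travel":[0.011,-0.002,0],"twist":0},{"travel":[0.015,-0.002,0],"twist":0},{"travel":[0.018,-0.002,0],"twist":0},{"travel":[0.021,-0.002,0],"twist":0},{"travel":[0.023,-0.002,0],"twist":0},{"travel":[0.025,-0.002,0],"twist":0},{"travel":[0.0255,-0.002,0],"twist":0},{"travel":[0.0255,-0.002,0],"twist":0}]'; python3 -c "
from h import *
go(W(73,-48,70.5))"
```

```text
time: 8.55
position: [0.4769, -0.4094, 0.0705]
tool_rot: [-0.068, 1.581, 0.08]
ft_force: [-2.8, 1.4, 9.3]
grip_width: 0.009
pos [ 0.4769 -0.4094  0.0705] toolz yaw 5.41 twist needed 0.004 F [-2.8  1.4  9.3]
[ 0.4768 -0.409   0.0705] travel [-0.      0.0003 -0.    ]
```

Now I lift and back off to check the lid clearly before touching the vent.

```bash
python3 -m pendant '[{"travel":[-0.05,0,0],"twist":0},{"travel":[-0.11,0,0],"twist":0},{"travel":[-0.16,0.03,0],"twist":0},{"travel":[-0.2,0.08,0.0],"twist":0},{"travel":[-0.2,0.14,0.0],"twist":0},{"travel":[-0.2,0.2,0.0],"twist":0},{"travel":[-0.2,0.25,0.0],"twist":0},{"travel":[-0.2,0.28,0.0],"twist":0},{"travel":[-0.2,0.3,0.0],"twist":0}]'; python3 - <<'E'
from h import *
a=ctrl.get_image("scene")[:,:,::-1];b=ctrl.get_image("top")[:,:,::-1]
cv2.imwrite("pics/sf4.png",np.hstack([cv2.resize(a[185:260,265:370],(400,300),interpolation=2),cv2.resize(b[155:245,270:380],(400,300),interpolation=2)]))
go()
E
```

```text
time: 9.68
position: [0.4508, -0.1095, 0.2728]
tool_rot: [-0.07, 1.58, 0.084]
ft_force: [0.5, -0.4, -0.6]
grip_width: -0.002
pos [ 0.451  -0.1091  0.2727] toolz yaw 5.7 twist needed 0.009 F [ 0.3 -0.9  0.2]
```

View pics/sf4.png

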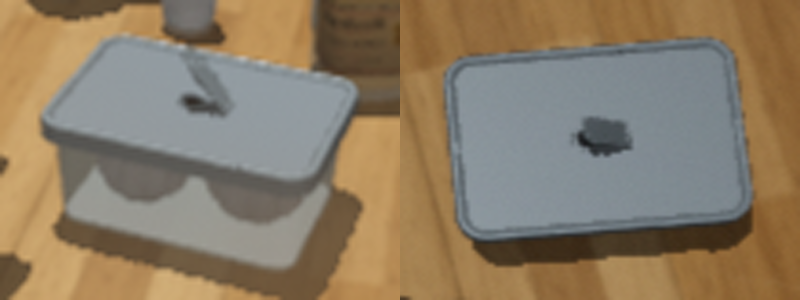

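Both views show all four corners level and the flap still open: (205,80) in the left half, (605,135) in the right half. Now the vent.

```bash
python3 -c "
from h import *
go(W(-5,0,200),W(-5,0,120))"
```

```text
pos [ 0.451  -0.1091  0.2727] toolz yaw 5.7 twist needed 0.009 F [ 0.3 -0.9  0.2]
[ 0.5175 -0.327   0.2   ] travel [ 0.0701 -0.2241  0.0454]
[ 0.5175 -0.327   0.12  ] travel [ 0.1501 -0.2249  0.0462]
```

```bash
python3 -m pendant '[{"travel":[0,-0.05,0.01],"twist":0},{"travel":[0.02,-0.1,0.02],"twist":0},{"travel":[0.04,-0.15,0.03],"twist":0},{"travel":[0.06,-0.2,0.04],"twist":0},{"travel":[0.08,-0.225,0.046],"twist":0},{"travel":[0.11,-0.225,0.046],"twist":0},{"travel":[0.14,-0.225,0.046],"twist":0},{"travel":[0.15,-0.225,0.046],"twist":0},{"travel":[0.15,-0.225,0.046],"twist":0}]'; python3 -c "
from h import *
go(W(-6,0,100),W(-10,0,90),W(-13,0,80),W(-14,0,71.6))"
```

```text
time: 10.9
position: [0.517, -0.3276, 0.1199]
tool_rot: [-0.071, 1.581, 0.085]
ft_force: [0.6, 0.8, 0.7]
grip_width: 0.007
pos [ 0.517  -0.3276  0.1199] toolz yaw 5.68 twist needed 0.008 F [0.6 0.8 0.7]
[ 0.5175 -0.326   0.1   ] travel [0.0199 0.0014 0.0009]
[ 0.5171 -0.322   0.09  ] travel [0.03   0.0053 0.001 ]
[ 0.5168 -0.3191  0.08  ] travel [0.04   0.0082 0.0011]
[ 0.5167 -0.3181  0.0716] travel [0.0484 0.0091 0.0013]
```

```bash
python3 -m pendant '[{"travel":[0.015,0.001,0.001],"twist":0},{"travel":[0.022,0.001,0.001],"twist":0},{"travel":[0.027,0.003,0.001],"twist":0},{"travel":[0.032,0.005,0.001],"twist":0},{"travel":[0.036,0.007,0.001],"twist":0},{"travel":[0.04,0.008,0.001],"twist":0},{"travel":[0.043,0.009,0.001],"twist":0},{"travel":[0.046,0.009,0.001],"twist":0},{"travel":[0.048,0.009,0.001],"twist":0},{"travel":[0.049,0.009,0.001],"twist":0}]'; python3 -c "
from h import *
go(W(-14,0,71.6))"
```

```text
time: 12.15
position: [0.5163, -0.318, 0.0719]
tool_rot: [-0.07, 1.582, 0.086]
ft_force: [-3.5, 2.8, 11.7]
grip_width: 0.012
pos [ 0.5163 -0.318   0.0719] toolz yaw 5.68 twist needed 0.008 F [-3.5  2.8 11.7]
[ 0.5167 -0.3181  0.0716] travel [ 0.0002 -0.0001  0.0004]
```

The finger sits at the shut height with 11.7 N. I lift off and check.

```bash
python3 -m pendant '[{"travel":[0.0005,0,0],"twist":0},{"travel":[0.0005,0,0],"twist":0},{"travel":[-0.03,0,0],"twist":0},{"travel":[-0.09,0,0],"twist":0},{"travel":[-0.15,0.03,0],"twist":0},{"travel":[-0.2,0.08,-0.02],"twist":0},{"travel":[-0.2,0.14,-0.04],"twist":0},{"travel":[-0.2,0.2,-0.06],"twist":0},{"travel":[-0.2,0.21,-0.06],"twist":0},{"travel":[-0.2,0.21,-0.06],"twist":0}]'; python3 - <<'E'
from h import *
a=ctrl.get_image("scene")[:,:,::-1];b=ctrl.get_image("top")[:,:,::-1]
cv2.imwrite("pics/sf5.png",np.hstack([cv2.resize(a[185:260,265:370],(400,300),interpolation=2),cv2.resize(b[155:245,270:380],(400,300),interpolation=2)]))
cv2.imwrite("pics/top5.png",b)
go()
E
```

```text
time: 13.4
position: [0.4383, -0.115, 0.2748]
tool_rot: [-0.073, 1.58, 0.09]
ft_force: [0.6, -0.3, 0.1]
grip_width: 0.002
pos [ 0.4386 -0.1178  0.2747] toolz yaw 5.62 twist needed 0.007 F [ 0.1 -0.  -0.3]
```

View pics/sf5.png

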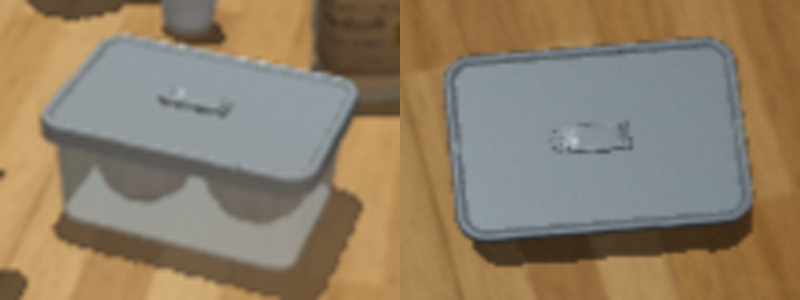

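View pics/top5.png

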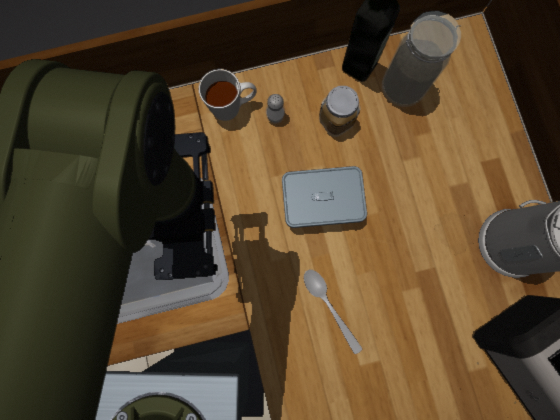

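The flap now lies flat at (195,100) and (590,137) in the close-ups, and the corners are level. The box and the bystanders are at the same pixels as at the start, and the robot is clear.

```bash
python3 -c "
from bench import ctrl
print(ctrl.close_job())"
```

```text
the job is handed in; nothing more can be done
None
```

I pressed corners b, a and d down in that order with the shut fingertips. Each bottomed out at about 70.5 mm, the clipped height, with 7–9 N. After backing off, pictures from both cameras showed all four corners level and the vent flap still open. I then pressed the flap shut; it bottomed out at 71.9 mm with about 12 N.

The last pictures, at 13.4 s, show the flap flat, all four corners level, and the box and bystanders where they started. The arm was clear of everything, with wrist force near zero. No check failed or disagreed. The joint angles can't be read directly, so "home" and "shut" are judged from the pictures and from the heights and forces at contact.

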